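Snap the hub cap onto a cart wheel and hold it down

ROBOT

A 7-joint arm with a two-finger parallel gripper is mounted at the origin on the work surface. World frame = base frame: x ahead of the robot, y to its left, z up, the work surface at z = 0. Lengths are in m, angles in rad, forces in N, time in s.
With the tool pointing down it reaches from about 0.425 to 1.025 m from the base axis. Payload 9.4 kg.
Tool frame: the origin (TCP) lies between the finger pads; the fingertips stand 17 mm ahead of it and the grasp point (between the pads) lies 2 mm behind it; z points along the fingers, y is the direction in which the jaws open and shut (so a half turn about z gives the same grasp; the last joint's range is limited). The gripper opens to 93 mm and grips with 3 to 60 N. Pads are 15 mm wide; open, the fingers measure 128 mm over their backs; the gripper's body (75 mm by 188 mm) begins 65 mm behind the grasp point.
Start: joints at [-1.423, 0.599, -0.003, 1.599, 0.002, 0.943, -0.08], TCP at [0.162, 0.707, 0.236] pointing down, gripper open.
Joint ranges: [-2.57, 2.57], [-0.35, 1.97], [-1.29, 1.29], [0.11, 2.56], [-1.05, 4.19], [0.11, 1.86], [-2.63, 2.63]. Speed limits (rad/s): [2.22, 2.22, 3.01, 3.01, 3.14, 3.14, 3.14].

INTERFACE

Orientations are given as a rotation vector (axis times angle).
In Python, from workcell import bot gives the robot as it stands. The module is installed in compiled form; this text tells all that it offers.
- The arm moves only by the shell command python3 -m crank 'ROWS' [FORCE]. ROWS is JSON, a list of rows, each an object with "grip": the opening, from 0 (shut) to 1 (fully open); "linear": the shift along the tool's x, y, z in mm, a list of three; "turn": the turn about the tool's z in degrees. In form: [{"grip": grip, "linear": [tx, ty, tz], "turn": turn}, ...]. A call has 1 to 10 rows; each row shifts and turns the commanded pose from where the row before left it, along the tool's axes as they then stand; what a row does not reach is not made up. A row lasts 1/8 s, in which the tool goes at most 62.5 mm and 10.7 degrees, less where a joint would pass 70% of its speed; a pose out of reach is approached as far as the arm can. A call is refused whole if a number of a shift passes 62.5 or a number of a turn 10.7, either way. A call with a gripper value outside its range is refused whole. The fingers move at their own pace and stop on an object; FORCE is the grip in N (left out, the last holds). Time passes only in rows, so rows that do not move let the fingers close. It gives the time, the measured TCP pose, the force and the opening at its end, in the units of the state.
- bot.get_obs(): the state, without advancing time (a new reading comes with each control period).
- bot.read_camera(name): name is "side" or "top"; returns (picture, depth): 480x640x3 uint8, red, green, blue; 480x640 float32, m along the optical axis (not along the pixel's ray), 0 where there is no reading.
- bot.camera_info(name): a dict with "fx", "fy", "cx", "cy" (pixels), "T" (4x4, takes a point from camera to world coordinates). Camera axes: x right, y up, looking along -z (the intrinsics and any distortion apply to the point x, -y, -z); pixel columns grow to the right and rows downward; lengths in m; the calibration is good to about 2 mm. A picture is of the moment at which its call begins. camera_info takes no time and is no camera call.
- bot.sign_off(): hands the job in, once; it reports no verdict.
The state is a dict: "clock": time; "joint_positions": joint angles; "dq": joint speeds; "tau": joint torques, N m; "eef_pos": TCP position; "orientation": TCP orientation; "force": force on the tool from outside, world axes, zero at the start; "wrist_torque": the same for the moment, N m; "width": finger opening in m.
Only numpy, scipy, OpenCV 4.12 (cv2) and the standard library are available. Lean on these libraries where they do the work, as an engineer would, in place of code of your own. Each camera call takes 0.05 s, during which the arm holds its last target.

TASK

Two cart wheels are pinned flat on the bench with their axle studs up; one already has its hub cap, the other is bare. Take the loose hub cap out of the yellow tray, press it onto the bare stud until it clicks, and keep pressing past the click until the sprung washer under the cap is squeezed most of the way down. Finish like that, the gripper still on the cap and holding it pressed down ready for pinning, and leave the spacer ring, screwdriver and carton where they are.

Things in the scene. Friction and masses are not known exactly. Their poses are not given: they have to be found in the camera images.
- cap_mid (a point): Centre (half-way up) of the loose hub cap: a plain grey plastic cup with fine ribs, 44 mm across, 37 mm high, 42 to 84 g, standing mouth down on the tray floor, which is 5 mm above the bench. Its z axis points up through the closed top.
- cap: The same hub cap; origin at the centre of its underside, 18.5 mm below its centre. The underside has a round mouth 23 mm across in a 4 mm thick lip; behind the lip it is hollow, 34 mm across, and 33 mm deep from the underside.
- stud_tip (a point): Top of the bare wheel's axle stud, 86 mm above the bench; z is up. The steel stud is 20 mm thick with a 10 mm long tapered nose, 8 mm across at its top. Four balls stand 4 mm out of its side, centres 16 mm below this point. Pushing the cap's lip over them takes some 8 to 12 N, most of it with the cap's underside 12 to 15 mm below this point; then the force drops (click) and the balls draw the cap on to 24 mm.
- washer (a joint): Travel of the sprung washer (steel disc 40 mm across around the bare stud under the cap), in m: 0 up, 0.006 fully squeezed down. Up, its top is 25 mm below the stud's tip. The spring pushes up with 3 N at the start of the travel and 12 N at its end; it rises again when the push on the cap stops.
- wheel_bare: The bare wheel; origin on the bench under the stud's axis, z up. Rubber tyre 100 mm across and white core, top 46 mm above the bench, steel hub to 50 mm; pinned on a 130 mm square, 12 mm thick steel plate fixed to the bench.
- done_cap_top (a point): Centre of the top of the finished wheel's cap, 97.5 mm above the bench: an identical wheel on its own fixed plate with the cap already on. Not to be worked on.
- tray: Shallow yellow plastic tray fixed to the bench, 280 mm along its x by 180 mm along its y, 30 mm high, walls and floor 5 mm; origin at the centre of its underside. The cap and the spacer stand in it 100 to 180 mm apart, mainly along its x, either way round.
- spacer_mid (a point): Centre of a steel spacer ring standing in the tray, open right through, 44 mm across, hole 30 mm, 22 mm high. Leave alone.
- screwdriver: Loose screwdriver with a black handle lying on the bench beyond the wheels, about 0.2 m long, along its x. Leave alone.
- carton: Small loose cardboard carton 90 x 120 x 60 mm behind the wheels. Leave alone.

How it is judged:
By the outcome, as a careful person would: the job done as asked, in the order asked, and still so for the second after the job is handed in, while the arm keeps its last pose, push and grip.
It also fails if it takes over 46 s, if anything falls off the work surface, if the arm or the gripper's body presses on something with over 40 N, if the wrist force passes 120 N, or if a joint passes its speed limit or range.

## Working session

There is one attempt and no reset: what is moved stays moved. The work goes in short steps, Python scripts to look and compute and a shell command to move; the robot and the scene stay as the last step left them, time stands still between calls to the robot, and variables do not carry over. Pictures are saved under pics/ and viewed, and the job is handed in when it is done.

```bash
mkdir -p pics; python3 - <<'E'
from workcell import bot
import cv2,numpy as np
o=bot.get_obs()
for k,v in o.items(): print(k,np.round(v,4))
for n in("top","side"):
    p,d=bot.read_camera(n); i=bot.camera_info(n); print(n,{k:np.round(v,4) for k,v in i.items()})
    cv2.imwrite(f"pics/{n}0.png",p[:,:,::-1]); np.savez(f"{n}0.npz",p=p,d=d)
E
```

```text
clock 0.0
joint_positions [-1.4227  0.6001 -0.0025  1.6001  0.0018  0.9429 -0.0798]
dq [-0.0011  0.0004 -0.0001 -0.     -0.0005  0.0009 -0.0005]
tau [ 1.60000e-03 -7.65062e+01  1.49820e+00 -2.52348e+01 -5.23000e-02
  1.69000e-02  1.00000e-04]
eef_pos [0.1615 0.7063 0.2348]
orientation [ 3.5230e-01  3.1218e+00 -2.4000e-03]
force [-0.2622  1.0831  0.0245]
wrist_torque [ 0.0224 -0.0236 -0.0426]
width 0.093
top {'fx': np.float64(456.6331), 'fy': np.float64(456.6331), 'cx': np.float64(315.1441), 'cy': np.float64(250.2395), 'T': array([[-2.7400e-02,  9.9430e-01, -1.0320e-01,  5.0090e-01],
       [-9.9950e-01, -2.5900e-02,  1.5600e-02,  2.0000e-04],
       [ 1.2800e-02,  1.0360e-01,  9.9450e-01,  1.0586e+00],
       [ 0.0000e+00,  0.0000e+00,  0.0000e+00,  1.0000e+00]])}
side {'fx': np.float64(492.3114), 'fy': np.float64(492.3114), 'cx': np.float64(320.7609), 'cy': np.float64(235.3201), 'T': array([[ 0.8889,  0.2892, -0.3553,  0.2219],
       [-0.458 ,  0.5775, -0.6758, -0.7828],
       [ 0.0097,  0.7634,  0.6458,  0.8175],
       [ 0.    ,  0.    ,  0.    ,  1.    ]])}
```

View pics/top0.png

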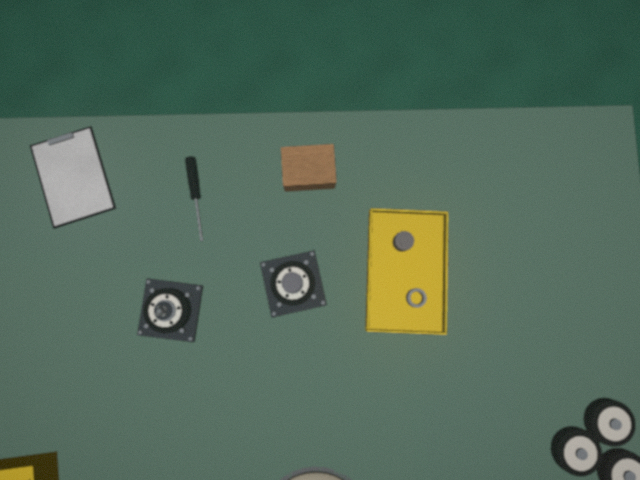

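View pics/side0.png

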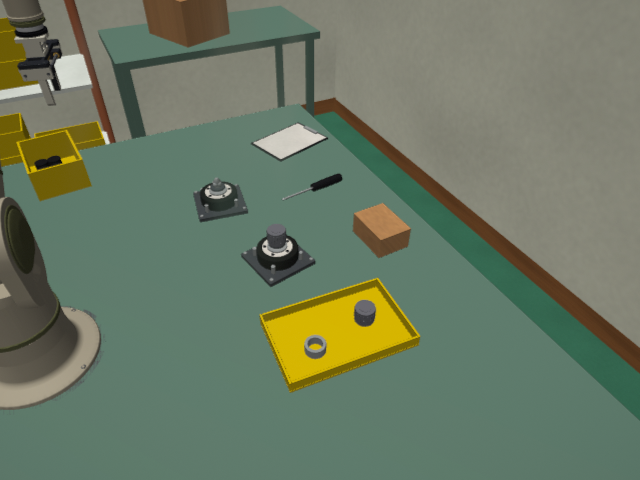

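The top view shows the cap at about (403,241), the spacer at (416,298), the bare wheel at (165,311), the finished wheel at (292,283) and the carton at (308,166). The side view agrees: cap (365,313), bare stud (217,183).

```bash
cat > h.py <<'E'
from workcell import bot
import cv2,numpy as np
def cloud(n,d):
    i=bot.camera_info(n); v,u=np.mgrid[:480,:640].astype(float)
    P=np.stack([(u-i["cx"])/i["fx"]*d,-(v-i["cy"])/i["fy"]*d,-d],-1)
    return P@i["T"][:3,:3].T+i["T"][:3,3]
def proj(n,X):
    i=bot.camera_info(n); T=i["T"]; c=(np.asarray(X)-T[:3,3])@T[:3,:3]
    return np.array([i["fx"]*c[0]/-c[2]+i["cx"], -i["fy"]*c[1]/-c[2]+i["cy"]])
def ray(n,uv,z):
    i=bot.camera_info(n);T=i["T"]; r=T[:3,:3]@np.array([(uv[0]-i["cx"])/i["fx"],-(uv[1]-i["cy"])/i["fy"],-1]); o=T[:3,3]
    return o+r*(z-o[2])/r[2]
E
python3 - <<'E'
from h import *
print({k for k in bot.camera_info("top")})
for n,roi in (("top",dict(cap=(403,241),sp=(416,298),stud=(165,311),done=(292,283))),("side",dict(cap=(365,313),sp=(315,347),stud=(217,190),done=(277,240)))):
    z=np.load(n+"0.npz");p,d=z["p"],z["d"];C=cloud(n,d)
    for k,(u,v) in roi.items():
        s=(slice(v-25,v+26),slice(u-25,u+26)); c=C[s].reshape(-1,3); c=c[d[s].ravel()>0]
        lo,hi={"cap":(.034,.05),"sp":(.02,.034),"stud":(.068,.1),"done":(.09,.11)}[k]
        m=(c[:,2]>lo)&(c[:,2]<hi); q=c[m]
        if len(q): print(n,k,len(q),"med",np.median(q,0).round(4),"min",q.min(0).round(4),"max",q.max(0).round(4))
        cr=cv2.resize(p[v-25:v+26,u-25:u+26],(400,400),interpolation=cv2.INTER_CUBIC)
        cv2.imwrite(f"pics/z_{n}_{k}.png",cr[:,:,::-1])
A=[[cv2.imread(f"pics/z_{n}_{k}.png") for k in("cap","stud")] for n in("top","side")]
cv2.imwrite("pics/z.png",cv2.resize(np.vstack([np.hstack(a) for a in A]),(600,600)))
E
```

```text
{'cy', 'fy', 'cx', 'fx', 'T'}
top cap 300 med [ 0.6238 -0.2166  0.0412] min [ 0.602  -0.2388  0.0341] max [ 0.6453 -0.1961  0.0478]
top sp 169 med [ 0.4943 -0.2436  0.0257] min [ 0.4735 -0.2638  0.0202] max [ 0.5163 -0.2209  0.0299]
top stud 113 med [0.4834 0.3138 0.0765] min [0.4707 0.3038 0.0687] max [0.4944 0.3276 0.0881]
top done 337 med [0.5347 0.036  0.0968] min [0.5139 0.0146 0.0912] max [0.556  0.0571 0.1012]
side cap 318 med [ 0.6218 -0.2221  0.0421] min [ 0.6017 -0.2416  0.034 ] max [ 0.6451 -0.1969  0.0462]
side sp 341 med [ 0.4946 -0.2579  0.0267] min [ 0.4654 -0.3136  0.02  ] max [ 0.5169 -0.2215  0.0327]
side stud 64 med [0.4806 0.3102 0.0758] min [0.4708 0.3008 0.0684] max [0.4928 0.3248 0.0893]
side done 221 med [0.533  0.0316 0.0977] min [0.5127 0.0112 0.0902] max [0.5566 0.0564 0.1011]
```

View pics/z.png

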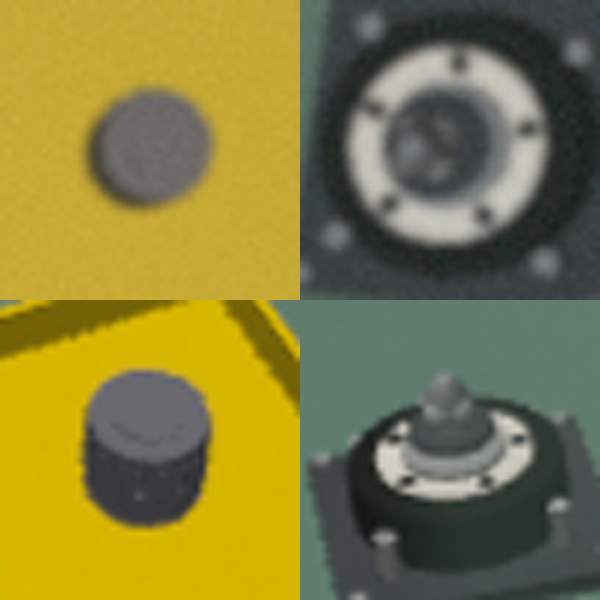

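```bash
python3 - <<'E'
from h import *
for n,roi in (("top",dict(stud=(165,311),done=(292,283))),("side",dict(stud=(219,195),done=(277,243)))):
    z=np.load(n+"0.npz");p=z["p"]
    for k,(u,v) in roi.items():
        s=p[v-25:v+26,u-25:u+26].astype(float)
        m=(s.min(2)>150).astype(np.uint8)
        hull=cv2.convexHull(np.argwhere(m)[:,::-1].astype(np.int32))
        # resample hull with fill, contour
        f=np.zeros_like(m);cv2.fillPoly(f,[hull],1)
        c=cv2.findContours(f,0,cv2.CHAIN_APPROX_NONE)[0][0]
        e=cv2.fitEllipse(c); uv=np.array(e[0])+[u-25,v-25]
        print(n,k,m.sum(),e[1],uv.round(2),ray(n,uv,.046).round(4))
# cap top by gray mask
for n,(u,v) in (("top",(403,241)),("side",(365,306))):
    z=np.load(n+"0.npz");d=z["d"];C=cloud(n,d)[v-20:v+20,u-20:u+20]
    s=z["p"][v-20:v+20,u-20:u+20].astype(int)
    m=(abs(s[...,0]-s[...,2])<40)&(s.mean(2)>(0 if n=="top" else 85))
    if n=="side": m&=s.mean(2)<140
    m=m.astype(np.uint8); yy,xx=np.nonzero(m); print(n,len(xx),ray(n,(xx.mean()+u-20,yy.mean()+v-20),.042).round(4))
# predicted stud tip, with proj
for n in("top","side"):
    print(n,proj(n,[.4815,.3135,.086]),proj(n,[.6235,-.2175,.042]))
E
python3 - <<'E'
import sys;sys.path.insert(0,'.')
from h import *
# tray wall from top cloud
z=np.load("top0.npz");C=cloud("top",z["d"]);p=z["p"].astype(int)
m=(p[...,0]-p[...,2]>90)&(z["d"]>0);m[:,:340]=0;m[360:]=0
w=m&(C[...,2]>.024); q=C[w][:,:2].astype(np.float32)
print(len(q),cv2.minAreaRect(q))
E
```

```text
top stud 328 (30.640331268310547, 31.56599998474121) [164.56 310.2 ] [0.4825 0.3177 0.046 ]
top done 315 (30.432220458984375, 30.78499984741211) [292.24 282.81] [0.5349 0.037  0.046 ]
side stud 92 (13.814665794372559, 32.55818176269531) [220.96 191.97] [0.4885 0.3062 0.046 ]
side done 155 (16.812482833862305, 35.83393096923828) [275.15 247.22] [0.5304 0.034  0.046 ]
top 287 [ 0.6228 -0.2139  0.042 ]
side 247 [ 0.6242 -0.2182  0.042 ]
top [160.58647064 311.15676972] [404.60228481 240.34655341]
side [215.71022606 178.84590698] [364.18381447 307.05200806]
767 ((0.5568292737007141, -0.22409272193908691), (0.17924660444259644, 0.2781226634979248), 85.98463439941406)
```

```bash
cat >> h.py <<'E'
from scipy.spatial.transform import Rotation as R
def st(): 
    o=bot.get_obs(); r=R.from_rotvec(o["orientation"]).as_matrix()
    print("t",round(float(o["clock"]),2),"p",np.round(np.array(o["eef_pos"])*1000,1),"x",r[:,0].round(3),"y",r[:,1].round(3),"zz",r[2,2].round(4),"F",np.round(o["force"],2),"w",round(float(o["width"])*1000,1),"q",np.round(o["joint_positions"],2)); return o,r
def to(X):
    o,r=st(); print("tool mm to target",(r.T@(np.array(X)-o["eef_pos"])*1000).round(1))
E
python3 - <<'E'
from h import *
print(ray("top",(163.6,310.6),.061),ray("side",(216.5,178.8),.086))
to([.6235,-.2175,.15])
E
```

```text
[0.48201484 0.31508849 0.061     ] [0.48343725 0.31278078 0.086     ]
t 0.1 p [161.5 706.3 234.9] x [-0.975  0.223 -0.   ] y [ 0.223  0.975 -0.001] zz -1.0 F [0.5  0.29 0.64] w 92.8 q [-1.42  0.6  -0.    1.6   0.    0.94 -0.08]
tool mm to target [-656.2 -797.6   86.1]
```

```bash
python3 -m crank '[{"grip":0.75,"linear":[-30,-35,0],"turn":0},{"grip":0.75,"linear":[-40,-48,0],"turn":0},{"grip":0.75,"linear":[-40,-48,0],"turn":0},{"grip":0.75,"linear":[-40,-48,0],"turn":0},{"grip":0.75,"linear":[-40,-48,0],"turn":0},{"grip":0.75,"linear":[-40,-48,0],"turn":0},{"grip":0.75,"linear":[-40,-48,0],"turn":0},{"grip":0.75,"linear":[-40,-48,0],"turn":0},{"grip":0.75,"linear":[-40,-48,0],"turn":0},{"grip":0.75,"linear":[-40,-48,0],"turn":0}]' 50; python3 -c "
from h import *
to([.6235,-.2175,.12])"
```

```text
clock: 1.35
eef_pos: [0.4383, 0.1627, 0.2357]
orientation: [0.352, 3.122, 0.0]
force: [0.8, -1.0, 0.3]
width: 0.0696
t 1.35 p [438.3 162.7 235.7] x [-0.975  0.223 -0.   ] y [0.223 0.975 0.   ] zz -1.0 F [ 0.77 -0.97  0.31] w 69.6 q [-0.52  0.29  0.05  2.17 -0.02  0.67  0.9 ]
tool mm to target [-265.2 -329.5  115.7]
```

```bash
python3 -m crank '[{"grip":0.75,"linear":[-35,-44,0],"turn":0},{"grip":0.75,"linear":[-35,-44,0],"turn":0},{"grip":0.75,"linear":[-35,-44,10],"turn":0},{"grip":0.75,"linear":[-35,-44,20],"turn":0},{"grip":0.75,"linear":[-35,-44,20],"turn":0},{"grip":0.75,"linear":[-35,-44,20],"turn":0},{"grip":0.75,"linear":[-30,-36,20],"turn":0},{"grip":0.75,"linear":[-20,-24,20],"turn":0},{"grip":0.75,"linear":[0,0,0],"turn":0},{"grip":0.75,"linear":[0,0,0],"turn":0}]' 50; python3 -c "
from h import *
to([.6235,-.2175,.026])
for n in('top','side'):
    p,d=bot.read_camera(n);cv2.imwrite(f'pics/{n}1.png',p[:,:,::-1])"
```

```text
clock: 2.6
eef_pos: [0.6185, -0.2084, 0.1254]
orientation: [-0.352, -3.121, -0.001]
force: [-0.2, -0.4, -0.6]
width: 0.0697
t 2.6 p [ 618.5 -208.4  125.4] x [-0.975  0.223  0.001] y [0.223 0.975 0.001] zz -1.0 F [-0.18 -0.41 -0.63] w 69.7 q [ 0.19  0.64  0.07  1.86 -0.07  0.64  1.65]
tool mm to target [-7.  -7.9 99.4]
```

View pics/side1.png

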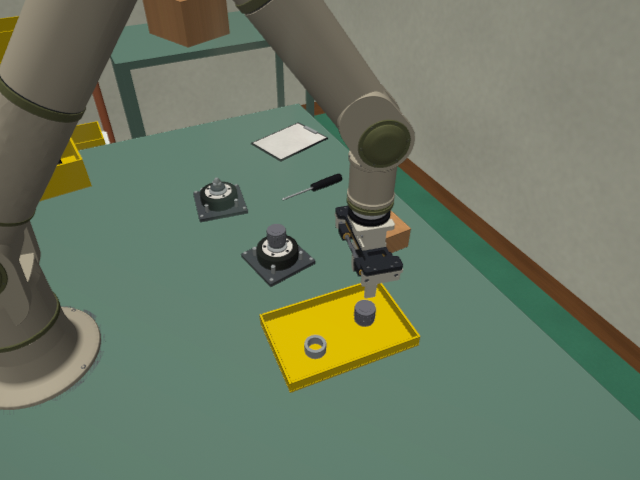

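The gripper sits above the cap (365,313) with the fingertips at about (370,295). Next I correct the offset and descend.

```bash
python3 -m crank '[{"grip":0.75,"linear":[-7,-8,10],"turn":0},{"grip":0.75,"linear":[0,0,15],"turn":0},{"grip":0.75,"linear":[0,0,20],"turn":0},{"grip":0.75,"linear":[0,0,10],"turn":0},{"grip":0.75,"linear":[0,0,0],"turn":0},{"grip":0.75,"linear":[0,0,0],"turn":0}]' 50; python3 -c "
from h import *
to([.6235,-.2175,.026])
for n in('top','side'):
    p,d=bot.read_camera(n);cv2.imwrite(f'pics/{n}2.png',p[:,:,::-1])
    u,v=(404,241) if n=='top' else (365,300)
    cv2.imwrite(f'pics/{n}2z.png',cv2.resize(p[v-45:v+45,u-45:u+45],(400,400),interpolation=2)[:,:,::-1])
cv2.imwrite('pics/z2.png',np.hstack([cv2.imread('pics/top2z.png'),cv2.imread('pics/side2z.png')]))"
```

```text
clock: 3.45
eef_pos: [0.6242, -0.2186, 0.0708]
orientation: [0.352, 3.121, -0.0]
force: [1.1, 0.1, 0.9]
width: 0.0694
t 3.45 p [ 624.2 -218.6   70.8] x [-0.975  0.223 -0.   ] y [ 0.223  0.975 -0.   ] zz -1.0 F [1.07 0.06 0.87] w 69.4 q [ 0.21  0.72  0.06  1.87 -0.08  0.55  1.67]
tool mm to target [ 0.9  1.  44.8]
```

View pics/z2.png

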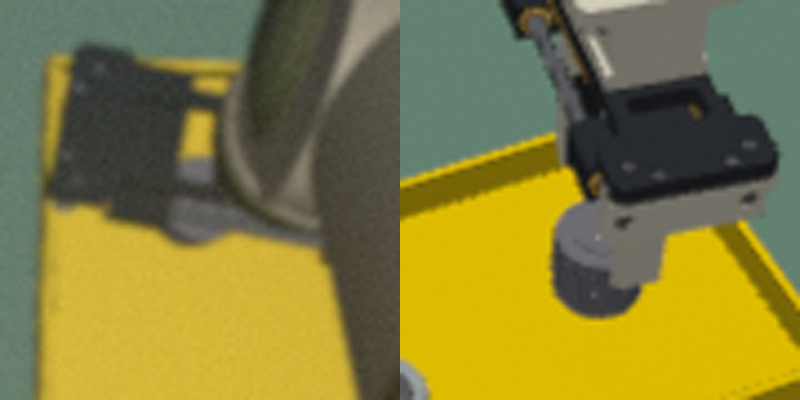

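```bash
python3 -c "
from h import *
y=np.array([.223,.975,0]);t=np.array([.6242,-.2186,.0538])
for a in(.035,.040,.045,.05): print(proj('side',t-y*a))
print(proj('side',[.6235,-.2175,.042]))
for n in ('side',):
    p,d=bot.read_camera(n);C=cloud(n,d);c=C[295:318,366:382];print(c[::4,::3].round(3))
"
```

```text
[370.60297108 316.1556566 ]
[371.40809289 318.02142447]
[372.21925318 319.90118578]
[373.03652014 321.79509853]
[364.18381447 307.05200806]
[[[ 0.57  -0.294  0.178]
  [ 0.573 -0.299  0.181]
  [ 0.578 -0.301  0.181]
  [ 0.582 -0.304  0.182]
  [ 0.587 -0.306  0.182]
  [ 0.591 -0.31   0.184]]

 [[ 0.57  -0.296  0.17 ]
  [ 0.571 -0.303  0.176]
  [ 0.576 -0.305  0.175]
  [ 0.581 -0.307  0.175]
  [ 0.588 -0.307  0.172]
  [ 0.595 -0.307  0.168]]

 [[ 0.57  -0.297  0.16 ]
  [ 0.573 -0.302  0.164]
  [ 0.577 -0.305  0.165]
  [ 0.589 -0.299  0.153]
  [ 0.593 -0.302  0.153]
  [ 0.599 -0.303  0.152]]

 [[ 0.571 -0.297  0.149]
  [ 0.578 -0.296  0.144]
  [ 0.583 -0.299  0.145]
  [ 0.589 -0.3    0.143]
  [ 0.594 -0.301  0.142]
  [ 0.601 -0.302  0.139]]

 [[ 0.623 -0.227  0.04 ]
  [ 0.604 -0.262  0.085]
  [ 0.608 -0.267  0.089]
  [ 0.613 -0.269  0.088]
  [ 0.618 -0.272  0.088]
  [ 0.67  -0.216  0.004]]

 [[ 0.615 -0.239  0.044]
  [ 0.604 -0.263  0.075]
  [ 0.609 -0.267  0.076]
  [ 0.615 -0.269  0.075]
  [ 0.622 -0.269  0.071]
  [ 0.663 -0.226  0.005]]]
```

```bash
python3 -m crank '[{"grip":0.75,"linear":[1,1,15],"turn":0},{"grip":0.75,"linear":[0,0,15],"turn":0},{"grip":0.75,"linear":[0,0,10],"turn":0},{"grip":0.75,"linear":[0,0,5],"turn":0},{"grip":0.75,"linear":[0,0,0],"turn":0},{"grip":0.4,"linear":[0,0,0],"turn":0},{"grip":0.2,"linear":[0,0,0],"turn":0},{"grip":0.2,"linear":[0,0,0],"turn":0},{"grip":0.2,"linear":[0,0,0],"turn":0}]' 50; python3 -c "
from h import *
st()"
```

```text
clock: 4.72
eef_pos: [0.6234, -0.2174, 0.026]
orientation: [0.352, 3.121, -0.0]
force: [-0.1, 1.2, 3.0]
width: 0.0433
t 4.72 p [ 623.4 -217.4   26. ] x [-0.975  0.223 -0.001] y [0.223 0.975 0.   ] zz -1.0 F [-0.08  1.19  2.95] w 43.3 q [ 0.22  0.78  0.05  1.89 -0.08  0.47  1.67]
```

```bash
python3 -m crank '[{"grip":0.2,"linear":[0,0,-10],"turn":0},{"grip":0.2,"linear":[0,0,-25],"turn":0},{"grip":0.2,"linear":[0,0,-35],"turn":0},{"grip":0.2,"linear":[0,0,-35],"turn":0},{"grip":0.2,"linear":[0,0,-30],"turn":0},{"grip":0.2,"linear":[0,0,-15],"turn":0},{"grip":0.2,"linear":[0,0,0],"turn":0}]' ; python3 -c "
from h import *
to([.482,.3145,.15])"
```

```text
clock: 5.6
eef_pos: [0.6236, -0.2175, 0.1766]
orientation: [0.352, 3.12, -0.0]
force: [-0.1, 0.5, -1.0]
width: 0.0438
t 5.6 p [ 623.6 -217.5  176.6] x [-0.975  0.223 -0.002] y [ 0.223  0.975 -0.   ] zz -1.0 F [-0.15  0.47 -1.04] w 43.8 q [ 0.2   0.59  0.08  1.81 -0.07  0.74  1.66]
tool mm to target [256.7 487.   26.1]
```

```bash
python3 -m crank '[{"grip":0.2,"linear":[15,30,0],"turn":0},{"grip":0.2,"linear":[25,50,0],"turn":0},{"grip":0.2,"linear":[30,55,0],"turn":0},{"grip":0.2,"linear":[30,55,0],"turn":0},{"grip":0.2,"linear":[30,55,0],"turn":0},{"grip":0.2,"linear":[30,55,0],"turn":0},{"grip":0.2,"linear":[30,55,0],"turn":0},{"grip":0.2,"linear":[30,55,0],"turn":0},{"grip":0.2,"linear":[20,40,0],"turn":0},{"grip":0.2,"linear":[10,20,0],"turn":0}]' ; python3 -c "
from h import *
to([.482,.3145,.15])"
```

```text
clock: 6.85
eef_pos: [0.4826, 0.2984, 0.1741]
orientation: [-0.346, -3.121, 0.002]
force: [0.9, -1.0, -0.9]
width: 0.044
t 6.85 p [482.6 298.4 174.1] x [-0.976  0.219  0.002] y [ 0.219  0.976 -0.001] zz -1.0 F [ 0.88 -0.97 -0.89] w 44.0 q [-0.74  0.49  0.12  2.03 -0.09  0.63  0.79]
tool mm to target [ 4.1 15.6 24.1]
```

```bash
python3 -m crank '[{"grip":0.2,"linear":[3,14,15],"turn":0},{"grip":0.2,"linear":[0,0,20],"turn":0},{"grip":0.2,"linear":[0,0,12],"turn":0},{"grip":0.2,"linear":[0,0,0],"turn":0},{"grip":0.2,"linear":[0,0,0],"turn":0}]' ; python3 -c "
from h import *
to([.482,.3145,.119])
for n in('top','side'):
    p,d=bot.read_camera(n);np.savez(n+'3.npz',p=p,d=d);cv2.imwrite(f'pics/{n}3.png',p[:,:,::-1])
    u,v=(165,305) if n=='top' else (217,175)
    cv2.imwrite(f'pics/{n}3z.png',cv2.resize(p[v-40:v+40,u-40:u+40],(400,400),interpolation=2)[:,:,::-1])
cv2.imwrite('pics/z3.png',np.hstack([cv2.imread('pics/top3z.png'),cv2.imread('pics/side3z.png')]))"
```

```text
clock: 7.48
eef_pos: [0.4851, 0.3095, 0.1287]
orientation: [0.354, 3.121, -0.0]
force: [-0.1, -0.4, -1.3]
width: 0.0436
t 7.47 p [485.1 309.5 128.7] x [-0.975  0.224 -0.   ] y [ 0.224  0.975 -0.   ] zz -1.0 F [-0.07 -0.37 -1.3 ] w 43.6 q [-0.74  0.57  0.1   2.04 -0.11  0.54  0.79]
tool mm to target [4.2 4.2 9.7]
```

View pics/z3.png

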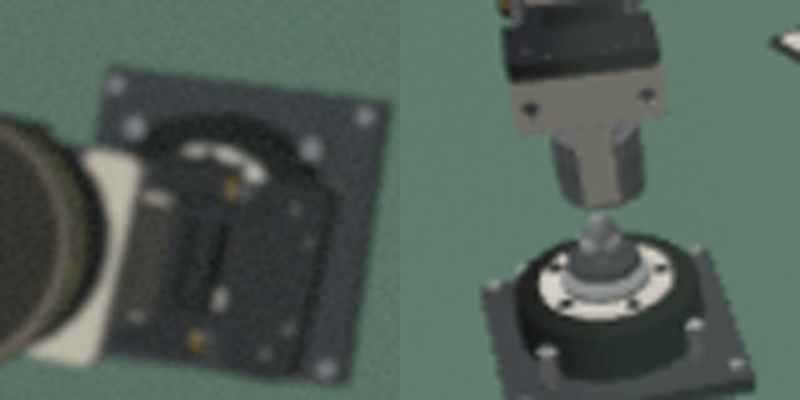

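```bash
python3 - <<'E'
from h import *
c=np.array([.4851,.3095,.1287])
a=np.linspace(0,2*np.pi,60)
und=np.array([proj("side",c+[.022*np.cos(t),.022*np.sin(t),-.021]) for t in a])
print("under predicted u",und[:,0].min(),und[:,0].max(),"bottom v",und[:,1].max())
for X in([.482,.3145,.086],[.483,.3145,.086],[.482,.316,.086]):
    q=np.array([proj("side",np.array(X)+[.004*np.cos(t),.004*np.sin(t),0]) for t in a]); print("tip u",q[:,0].mean(),"top v",q[:,1].min())
p=np.load("side3.npz")["p"]
cr=p[150:200,190:245]
cv2.imwrite("pics/z3b.png",cv2.resize(cr,(770,700)[:2],interpolation=cv2.INTER_NEAREST)[:600,:,::-1])
E
```

```text
under predicted u 207.92489633250196 224.9515219779332 bottom v 176.99516660902736
tip u 215.7976428702555 top v 177.7723686502962
tip u 216.1610775568933 top v 177.67926355941114
tip u 215.6202982915536 top v 177.49143876997516
```

View pics/z3b.png

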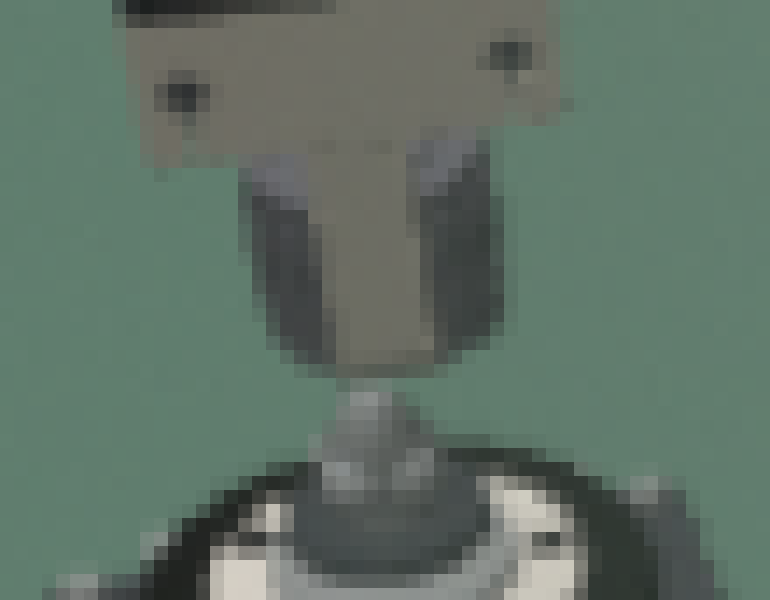

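```bash
python3 -m crank '[{"grip":0.2,"linear":[4,5,10],"turn":0},{"grip":0.2,"linear":[0,0,5],"turn":0},{"grip":0.2,"linear":[0,0,5],"turn":0},{"grip":0.2,"linear":[0,0,0],"turn":0},{"grip":0.2,"linear":[0,0,0],"turn":0}]' ; python3 -c "
from h import *
to([.4822,.3152,.100])"
```

```text
clock: 8.2
eef_pos: [0.482, 0.3157, 0.1087]
orientation: [0.353, 3.122, -0.0]
force: [-0.1, -0.1, -0.9]
width: 0.0437
t 8.2 p [482.  315.7 108.7] x [-0.975  0.223 -0.   ] y [ 0.223  0.975 -0.   ] zz -1.0 F [-0.05 -0.1  -0.88] w 43.7 q [-0.74  0.6   0.1   2.05 -0.11  0.5   0.78]
tool mm to target [-0.3 -0.4  8.7]
```

```bash
python3 -m crank '[{"grip":0.2,"linear":[0,0,3],"turn":0},{"grip":0.2,"linear":[0,0,3],"turn":0},{"grip":0.2,"linear":[0,0,3],"turn":0},{"grip":0.2,"linear":[0,0,0],"turn":0},{"grip":0.2,"linear":[0,0,0],"turn":0}]' ; python3 -c "
from h import *
st()"
```

```text
clock: 8.82
eef_pos: [0.482, 0.3157, 0.0996]
orientation: [0.352, 3.122, -0.0]
force: [0.4, 0.3, -0.5]
width: 0.0436
t 8.82 p [482.  315.7  99.6] x [-0.975  0.223 -0.   ] y [ 0.223  0.975 -0.   ] zz -1.0 F [ 0.41  0.32 -0.54] w 43.6 q [-0.74  0.61  0.09  2.06 -0.12  0.48  0.78]
```

```bash
python3 -m crank '[{"grip":0.2,"linear":[0,0,2],"turn":0},{"grip":0.2,"linear":[0,0,2],"turn":0},{"grip":0.2,"linear":[0,0,0],"turn":0}]' ; python3 -m crank '[{"grip":0.2,"linear":[0,0,2],"turn":0},{"grip":0.2,"linear":[0,0,0],"turn":0},{"grip":0.2,"linear":[0,0,0],"turn":0}]'; python3 -m crank '[{"grip":0.2,"linear":[0,0,1],"turn":0},{"grip":0.2,"linear":[0,0,0],"turn":0},{"grip":0.2,"linear":[0,0,0],"turn":0}]'
```

```text
clock: 9.2
eef_pos: [0.4821, 0.317, 0.096]
orientation: [0.351, 3.121, 0.003]
force: [-0.4, 3.3, 3.3]
width: 0.044
clock: 9.57
eef_pos: [0.4821, 0.3173, 0.0942]
orientation: [0.351, 3.121, 0.004]
force: [-1.4, 4.0, 7.1]
width: 0.0438
clock: 9.95
eef_pos: [0.4824, 0.3173, 0.0934]
orientation: [0.351, 3.121, 0.004]
force: [-1.9, 4.0, 8.7]
width: 0.044
```

```bash
python3 -m crank '[{"grip":0.2,"linear":[0,2,0],"turn":0},{"grip":0.2,"linear":[0,0,0],"turn":0},{"grip":0.2,"linear":[0,0,0],"turn":0}]' ; python3 -m crank '[{"grip":0.2,"linear":[0,0,1],"turn":0},{"grip":0.2,"linear":[0,0,0],"turn":0},{"grip":0.2,"linear":[0,0,0],"turn":0}]'
```

```text
clock: 10.32
eef_pos: [0.4824, 0.3181, 0.0932]
orientation: [0.352, 3.122, 0.001]
force: [-1.7, 2.1, 7.9]
width: 0.0438
clock: 10.7
eef_pos: [0.4823, 0.3179, 0.0919]
orientation: [0.352, 3.122, 0.001]
force: [-2.0, 0.8, 5.8]
width: 0.0439
```

```bash
python3 -m crank '[{"grip":0.2,"linear":[1,0,1],"turn":0},{"grip":0.2,"linear":[0,0,0],"turn":0},{"grip":0.2,"linear":[0,0,0],"turn":0}]' ; python3 -m crank '[{"grip":0.2,"linear":[0,0,2],"turn":0},{"grip":0.2,"linear":[0,0,0],"turn":0},{"grip":0.2,"linear":[0,0,0],"turn":0}]';python3 -m crank '[{"grip":0.2,"linear":[0,0,2],"turn":0},{"grip":0.2,"linear":[0,0,0],"turn":0},{"grip":0.2,"linear":[0,0,0],"turn":0}]'
```

```text
clock: 11.08
eef_pos: [0.4816, 0.3181, 0.0907]
orientation: [0.352, 3.121, 0.001]
force: [-0.0, 1.9, 2.3]
width: 0.0438
clock: 11.45
eef_pos: [0.4815, 0.3179, 0.0882]
orientation: [0.352, 3.122, -0.0]
force: [1.6, 2.1, -3.8]
width: 0.0437
clock: 11.82
eef_pos: [0.4812, 0.3177, 0.0862]
orientation: [-0.352, -3.121, 0.001]
force: [1.7, 3.2, -5.9]
width: 0.0438
```

```bash
python3 -m crank '[{"grip":0.2,"linear":[0,0.5,2],"turn":0},{"grip":0.2,"linear":[0,0,0],"turn":0},{"grip":0.2,"linear":[0,0,0],"turn":0}]' ; python3 -m crank '[{"grip":0.2,"linear":[0,0,2],"turn":0},{"grip":0.2,"linear":[0,0,0],"turn":0},{"grip":0.2,"linear":[0,0,0],"turn":0}]';python3 -m crank '[{"grip":0.2,"linear":[0,0,1],"turn":0},{"grip":0.2,"linear":[0,0,0],"turn":0},{"grip":0.2,"linear":[0,0,0],"turn":0}]';python3 -m crank '[{"grip":0.2,"linear":[0,0,1],"turn":0},{"grip":0.2,"linear":[0,0,0],"turn":0},{"grip":0.2,"linear":[0,0,0],"turn":0}]'
```

```text
clock: 12.2
eef_pos: [0.4812, 0.318, 0.084]
orientation: [-0.352, -3.121, 0.001]
force: [2.2, 1.8, -13.4]
width: 0.0439
clock: 12.58
eef_pos: [0.4814, 0.3183, 0.0827]
orientation: [-0.352, -3.122, 0.0]
force: [0.6, -0.3, -6.9]
width: 0.0439
clock: 12.95
eef_pos: [0.4816, 0.3184, 0.082]
orientation: [0.352, 3.121, 0.0]
force: [-1.0, -0.1, 2.0]
width: 0.0438
clock: 13.32
eef_pos: [0.4816, 0.3184, 0.0808]
orientation: [0.352, 3.122, 0.0]
force: [0.3, -0.4, 3.7]
width: 0.0438
```

```bash
python3 -m crank '[{"grip":0.2,"linear":[0,0,1],"turn":0},{"grip":0.2,"linear":[0,0,1],"turn":0},{"grip":0.2,"linear":[0,0,0],"turn":0},{"grip":0.2,"linear":[0,0,0],"turn":0}]' ; python3 -m crank '[{"grip":0.2,"linear":[0,0,1],"turn":0},{"grip":0.2,"linear":[0,0,0],"turn":0},{"grip":0.2,"linear":[0,0,0],"turn":0}]'
```

```text
clock: 13.82
eef_pos: [0.4816, 0.3184, 0.0788]
orientation: [0.352, 3.122, 0.0]
force: [-1.1, -1.6, 6.9]
width: 0.0435
clock: 14.2
eef_pos: [0.4816, 0.3184, 0.0779]
orientation: [0.352, 3.122, 0.0]
force: [-0.4, -2.0, 8.5]
width: 0.0438
```

```bash
python3 -m crank '[{"grip":0.2,"linear":[0,0,1],"turn":0},{"grip":0.2,"linear":[0,0,0],"turn":0},{"grip":0.2,"linear":[0,0,0],"turn":0},{"grip":0.2,"linear":[0,0,0],"turn":0}]';  python3 -c "
from h import *
f=[]
for n in('side','top','side','top','side','top'):
    p,d=bot.read_camera(n);f.append(bot.get_obs()['force']);cv2.imwrite(f'pics/{n}4.png',p[:,:,::-1])
    if n=='side':cv2.imwrite(f'pics/z4.png',cv2.resize(p[145:215,180:255],(750,700),interpolation=2)[:600,:,::-1])
print(np.mean(f,0));st()"
```

```text
clock: 14.7
eef_pos: [0.4816, 0.3184, 0.077]
orientation: [0.352, 3.121, 0.0]
force: [-1.7, -1.1, 9.3]
width: 0.0443
[-1.6313094  -1.65028331  9.55431974]
t 15.0 p [481.6 318.4  77. ] x [-0.975  0.223 -0.   ] y [0.223 0.975 0.   ] zz -1.0 F [-1.52 -2.15  8.89] w 43.8 q [-0.74  0.65  0.08  2.07 -0.12  0.43  0.78]
```

View pics/z4.png

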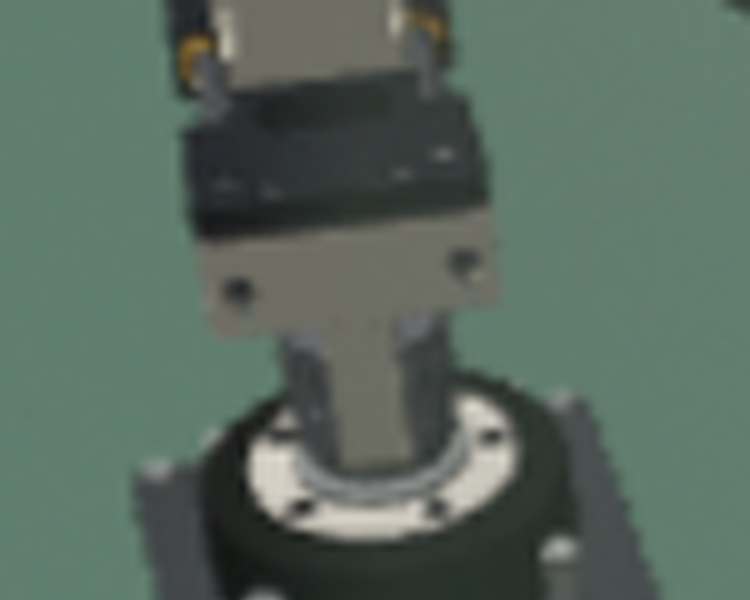

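View pics/top4.png

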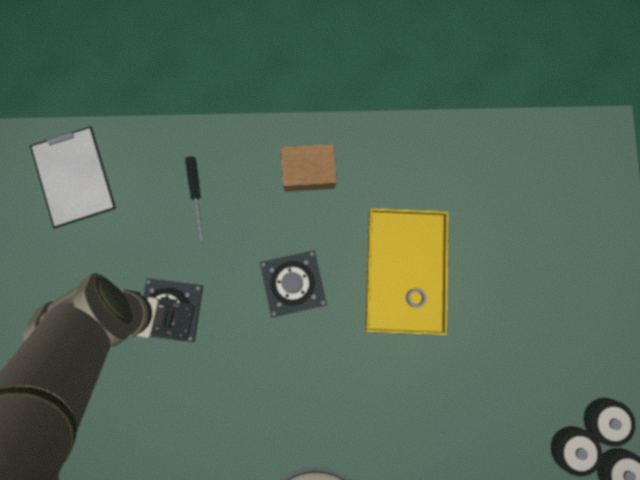

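The cap sits level and centred over the hub at about (218,185), the tray holds only the spacer (416,298), and the other objects haven't moved. The force implies about 4.8 mm of washer travel, so I add half a millimetre.

```bash
python3 -m crank '[{"grip":0.2,"linear":[0,0,0.5],"turn":0},{"grip":0.2,"linear":[0,0,0],"turn":0},{"grip":0.2,"linear":[0,0,0],"turn":0},{"grip":0.2,"linear":[0,0,0],"turn":0},{"grip":0.2,"linear":[0,0,0],"turn":0},{"grip":0.2,"linear":[0,0,0],"turn":0},{"grip":0.2,"linear":[0,0,0],"turn":0},{"grip":0.2,"linear":[0,0,0],"turn":0}]';  python3 -c "
from h import *
f=[]
for n in('side','top')*3:
    bot.read_camera(n);f.append(bot.get_obs()['force'])
print(np.mean(f,0));st()"
```

```text
clock: 16.0
eef_pos: [0.4816, 0.3184, 0.0766]
orientation: [0.352, 3.121, 0.001]
force: [-2.2, -2.2, 10.3]
width: 0.0436
[-1.3025874  -1.37810601 10.37346891]
t 16.3 p [481.6 318.4  76.6] x [-0.975  0.223 -0.   ] y [0.223 0.975 0.   ] zz -1.0 F [-0.79 -1.45 10.4 ] w 43.8 q [-0.74  0.65  0.08  2.07 -0.12  0.43  0.78]
```

Both estimates put the washer at about 5.2 mm of its 6 mm travel, and it is holding steady, so I hand in.

```bash
python3 -c "
from workcell import bot
print(bot.sign_off())"
```

```text
the job is handed in; nothing more can be done
None
```

I took the loose cap from the tray, pressed it onto the bare stud past the click, and handed the job in at about 16.3 s with the gripper still pressing it down at a 50 N grip setting.

- **Click:** the upward force peaked at about 9 N with the cap's underside roughly 14 mm below the stud tip. It then reversed to a 13 N pull downward as the balls drew the cap on. That is what the task describes.
- **Washer:** it is squeezed about 5 mm of its 6 mm. The averaged force, 10.4 N plus the cap's weight, gives about 5.2 mm; the tool height, 76.6 mm against first contact near 81.7 mm, gives about 5.1 mm. The force and height held steady over the last second before handing in, and the finger opening stayed at 43.8 mm.
- **Other objects:** the last top picture shows the spacer, screwdriver, carton and finished wheel where they were.
- **Disagreement:** my aim point for the stud was off. The side camera put it near y = 0.313 and the top camera near 0.318; I aimed at 0.315. The 4 N sideways force during insertion showed the top camera was nearer, so I corrected by about 2 mm. A sideways force of about 2 N remained at the end.

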